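# Turn the pan handles in on the dispensary hob

## Task

The red milk pan and the bright steel saucepan on the dispensary's three-plate hob have their handles sticking out over its front edge, where a sleeve can catch them. Turn both pans round where they stand until each handle points straight towards the back of the hob, leaving both pans seated upright on their own plates. Do not let a pan knock another pan, and leave the skillet, the canister, the tin and the jars where they are.

Things in the scene. Friction and masses are not known exactly. Their poses are not given: they have to be found in the camera images.
- hob: White hob with a black top, fixed to the counter, 280 mm deep (x), 660 mm wide (y), top 40 mm high. Origin: centre of its underside. x points from its front (three steel knobs, nearest the robot) straight to its back, y to its left. Three steel plates, 4 mm above the black top, lie 60 mm in front of its middle. The three pans stand on them in any order.
- plate_left (a point): Centre of the top of the left plate (hob y = +230 mm). Round every plate six 10 mm studs, 18 mm above the plate, 61 mm from its centre, hold a pan's base with 3 mm play while it turns, against ordinary sliding friction.
- plate_middle (a point): Centre of the top of the middle plate (hob y = 0).
- plate_right (a point): Centre of the top of the right plate (hob y = -230 mm).
- milk_pan: Red milk pan, 116 mm across, 70 mm high, with a white handle. Loose, about 0.45 kg. Origin: centre of its underside; z up, x along its handle. Base 106 mm across; handle level, its centre line 52 mm above the underside, a round 18 mm grip from 70 to 150 mm out. At the start the handle points to the front, up to 42 degrees to either side.
- milk_pan_handle_end (a point): Outer tip of the milk pan's handle, 150 mm from the pan's centre, on the handle's centre line.
- saucepan: Bright steel saucepan, 116 mm across, 80 mm high, with a blue handle. Loose, about 0.65 kg. Origin: centre of its underside; z up, x along its handle. Base 106 mm across; handle level, its centre line 52 mm above the underside, a round 18 mm grip from 70 to 150 mm out. At the start the handle points to the front, turned 10 to 55 degrees towards the hob's right end (-y).
- saucepan_handle_end (a point): Outer tip of the saucepan's handle, 150 mm from the pan's centre, on the handle's centre line.
- skillet: Dark steel skillet, 128 mm across, 45 mm high, with a pale wooden handle. Loose, about 0.8 kg. Origin: centre of its underside; z up, x along its handle. Base 106 mm across; handle level, its centre line 52 mm above the underside, a round 18 mm grip from 70 to 150 mm out. Its handle already points to the back, within 30 degrees; it stays as it is.
- skillet_handle_end (a point): Outer tip of the skillet's handle, 150 mm from the pan's centre.
- canister: Loose copper-coloured canister, 54 mm across, 90 mm high, standing on the hob's black top in one of the two gaps between plates; tall enough to bar a handle's way through that gap. Origin: centre of its underside.
- tin: Loose flat yellow tin, 64 mm across, 18 mm high, on the black top in the other gap; handles pass over it. Origin: centre of its underside.
- white_jar: Loose white jar with a blue cap, 48 mm across, 55 mm high, on the black top near the hob's back edge, behind one of the two gaps; outside the reach of the handles. Origin: centre of its underside.
- amber_jar: Loose amber jar with a white cap, 48 mm across, 60 mm high, on the black top near the hob's back edge, behind the other gap; outside the reach of the handles. Origin: centre of its underside.
There are look-alikes about, which are no part of the job. What is shaped like the saucepan but purple is not meant.

How it is judged:
By the outcome, as a careful person would: the job done as asked, in the order asked, and still so for the second after the job is handed in, with the robot touching nothing.
It also fails if it takes over 61 s, if anything falls off the work surface, if the arm or the gripper's body presses on something with over 40 N, if the wrist force passes 120 N, or if a joint passes its speed limit or range.

## Robot

A 7-joint arm with a two-finger parallel gripper is mounted at the origin on the work surface. World frame = base frame: x ahead of the robot, y to its left, z up, the work surface at z = 0. Lengths are in m, angles in rad, forces in N, time in s.
With the tool pointing down it reaches from about 0.4 to 0.85 m from the base axis. Payload 6.9 kg.
Tool frame: the origin (TCP) lies on the centre line of the jaws, within the pads' length; the fingertips stand arm.nose_length ahead of it and the grasp point (between the pads) lies 11 mm behind it (arm.nose_length is the distance from the TCP to the fingertips, in m); z points along the fingers, y is the direction in which the jaws open and shut (so a half turn about z gives the same grasp; the last joint's range is limited). The gripper opens to 85 mm and grips with 20 to 120 N. Pads are 22 mm wide; open, the fingers measure 114 mm over their backs; the gripper's body (76 mm by 85 mm) begins 54 mm behind the grasp point. The pads swing forward as they close: fully open they stand 13 mm farther back than shut.
Start: joints at [1.341, 0.507, -0.238, 1.5, 0.126, 1.149, -0.155], TCP at [0.206, -0.59, 0.203] pointing down, gripper open.
Joint ranges: [-3.08, 3.08], [-0.24, 2.05], [-1.43, 1.35], [0, 2.5], [-1.52, 4.66], [0.17, 1.96], [-2.89, 2.89]. Speed limits (rad/s): [2.39, 2.39, 3.14, 3.14, 3.14, 3.14, 3.14].

## Interface

Orientations are given as a rotation vector (axis times angle).
In Python, from rig import arm gives the robot as it stands.
- The arm moves only by the shell command python3 -m handwheel 'ROWS' [FORCE]. ROWS is a JSON object of lists of equal length, an entry for each row: "translation": the shift along the tool's x, y, z in m, a list of three; "rot": the turn, a rotation vector about the tool's x, y, z in rad, a list of three; "fingers": the finger opening in m, from 0 to 0.0854. In form: {"translation": [[dx, dy, dz], ...], "rot": [[rx, ry, rz], ...], "fingers": [fingers, ...]}. A call has 1 to 20 rows; each row shifts and turns the commanded pose from where the row before left it, along the tool's axes as they then stand; what a row does not reach is not made up. A row lasts 1/8 s, in which the tool goes at most 62.5 mm and 10.7 degrees, less where a joint would pass 70% of its speed; a pose out of reach is approached as far as the arm can. A call is refused whole if a number of a shift passes 0.0625 or a number of a turn 0.188, either way. A call with a gripper value outside its range is refused whole. The fingers move at their own pace and stop on an object; FORCE is the grip in N (left out, the last holds). Time passes only in rows, so rows that do not move let the fingers close. It gives the time, the measured TCP pose, the force and the opening at its end, in the units of the state.
- arm.read_state(): the state, without advancing time (a new reading comes with each control period).
- arm.snapshot(name): name is "scene" or "top"; returns a dict with "img" (480x640x3 uint8, red, green, blue), "z_map" (480x640 float32, m along the optical axis (not along the pixel's ray), 0 where there is no reading), "vfov" (degrees; the focal length in pixels is half the picture's height over the tangent of half this angle, whatever the lens; pixels are square), "cx", "cy" (the principal point, pixels), "rvec" (rotation vector, rad) and "tvec" (3), from world to camera coordinates, as OpenCV has them. Camera axes: x right, y down, z forward; pixel columns grow to the right and rows downward; lengths in m; the calibration is good to about 2 mm. A picture is of the moment at which its call begins.
- arm.hand_in(): hands the job in, once; it reports no verdict.
Trained networks look in a picture, given as the dict that the camera call returned (one of the last four; its "shot" number tells which), for a name from the list of things; names that differ only in an ending like _2 or _b are one class to them, and where a whole thing is asked for, a point or a joint stands for the part that bears it (a point fixed in the world has none). Each returns a list of dicts, best first, with "conf" (0 to 1); they miss things now and then, are a little off and sometimes report something else, mostly with a low value. They report only what shows in the picture. A call takes as long as a camera call. They do not tell look-alikes from the thing itself.
- arm.trace(picture, name): "region" (480x640 bool, what is visible of it) and "pixel" ([column, row] in pixels, amid what is visible of it).
The state is a dict: "time": time; "joint_positions": joint angles; "qvel": joint speeds; "effort": joint torques, N m; "ee_pos": TCP position; "eef_rot": TCP orientation; "contact_force": force on the tool from outside, world axes, zero at the start; "ft_torque": the same for the moment, N m; "gripper_width": finger opening in m.
Only numpy, scipy, OpenCV 4.12 (cv2) and the standard library are available. Lean on these libraries where they do the work, as an engineer would, in place of code of your own. Each camera call takes 0.05 s, during which the arm holds its last target.

## Working session

There is one attempt and no reset: what is moved stays moved. The work goes in short steps, Python scripts to look and compute and a shell command to move; the robot and the scene stay as the last step left them, time stands still between calls to the robot, and variables do not carry over. Pictures are saved under pics/ and viewed, and the job is handed in when it is done.

```bash
ls; mkdir -p pics; python3 - <<'E'
from rig import arm
import cv2,numpy as np
s=arm.read_state(); print({k:np.round(v,3).tolist() for k,v in s.items()}, arm.nose_length)
for n in("scene","top"):
    p=arm.snapshot(n); cv2.imwrite(f"pics/{n}0.png",p["img"][:,:,::-1]); np.savez(f"{n}0.npz",**p)
    print(n,p["vfov"],p["cx"],p["cy"],p["rvec"],p["tvec"],p["shot"])
E
```

```text
pics
{'time': 0.0, 'joint_positions': [1.34, 0.508, -0.238, 1.501, 0.126, 1.149, -0.155], 'qvel': [0.001, 0.001, 0.0, 0.002, 0.001, -0.002, 0.0], 'effort': [0.0, -62.06, -2.186, -24.965, 0.013, 0.012, -0.0], 'ee_pos': [0.206, -0.59, 0.202], 'eef_rot': [-3.096, -0.525, 0.001], 'contact_force': [-0.205, -0.419, 0.294], 'ft_torque': [0.006, -0.022, -0.001], 'gripper_width': 0.085} 0.008
scene 48.01929923095659 314.1622543997164 242.4993678095372 [ 2.15933598  0.84250726 -0.38619766] [-0.35986741 -0.18394405  1.42866991] 1
top 43.539062977047905 316.65553463453926 246.36521078928084 [ 2.18398301 -2.13091644  0.17827041] [-0.04396135  0.51448561  1.29907054] 2
```

View pics/scene0.png

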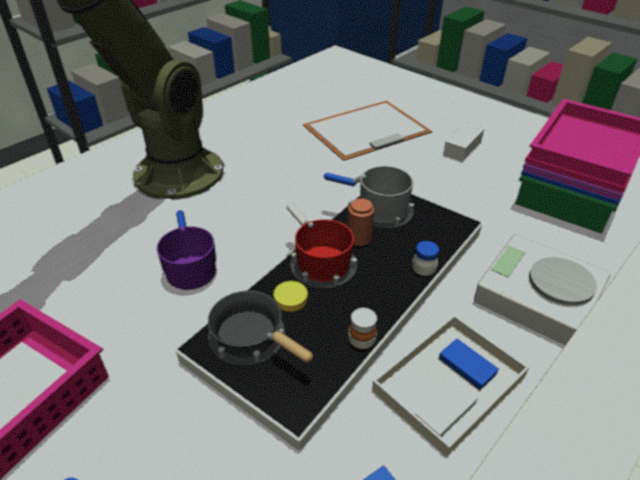

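View pics/top0.png

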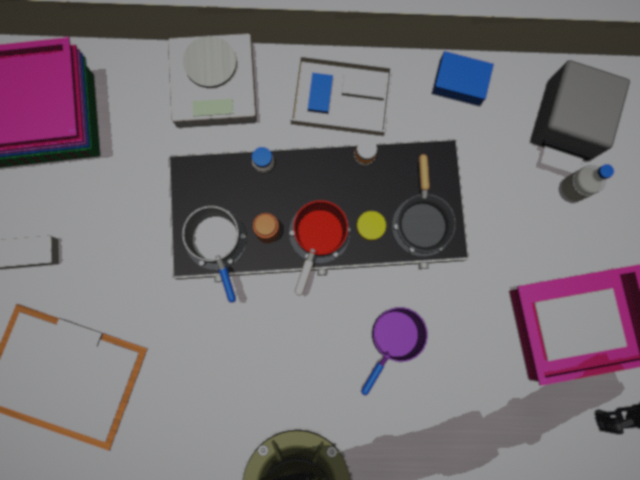

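The top view shows the saucepan on the left plate (handle end ~(232,298)), the milk pan in the middle (handle end ~(300,290)) and the skillet on the right. The canister at (265,225) is in the left gap and the tin at (372,225) is in the right gap. So the milk pan must swing via the right (over the tin) and the saucepan via the hob's left end. Next I measure the poses.

```bash
cat > h.py <<'E'
import numpy as np,cv2
from scipy.spatial.transform import Rotation as R
def cloud(p):
    h,w=p["z_map"].shape; f=h/2/np.tan(np.radians(float(p["vfov"]))/2)
    v,u=np.mgrid[:h,:w]; z=p["z_map"].astype(float)
    X=np.stack([(u-p["cx"])/f*z,(v-p["cy"])/f*z,z],-1)
    Rm=R.from_rotvec(p["rvec"]).as_matrix()
    W=(X-p["tvec"])@Rm; W[z<=0]=np.nan; return W
def circ(P):
    A=np.c_[2*P,np.ones(len(P))]; s=np.linalg.lstsq(A,(P**2).sum(1),rcond=None)[0]
    return s[:2],np.sqrt(s[2]+s[:2]@s[:2])
E
cat > m.py <<'E'
from rig import arm
from h import *
import sys
tag=sys.argv[1]
for n in("top","scene"):
    p=arm.snapshot(n); W=cloud(p); np.savez(f"{n}{tag}.npz",**p); cv2.imwrite(f"pics/{n}_{tag}.png",p["img"][:,:,::-1])
    print(n)
    for o in ["hob","milk_pan","saucepan","skillet","canister","tin","white_jar","amber_jar","milk_pan_handle_end","saucepan_handle_end"]:
        if n=="scene" and o=="hob": continue
        for d in arm.trace(p,o)[:2]:
            m=d["region"]&np.isfinite(W[...,0]); Q=W[m]
            if len(Q)<5: continue
            print(o,round(d["conf"],2),np.round(d["pixel"]),len(Q),"med",np.round(np.median(Q,0),3),"min",np.round(np.percentile(Q,2,axis=0),3),"max",np.round(np.percentile(Q,98,axis=0),3))
            if o in("milk_pan","saucepan","skillet") and d["conf"]>.3 and n=="top":
                np.save(f"{o}{tag}_{n}.npy",Q)
                H={"milk_pan":.114,"saucepan":.124,"skillet":.089}[o]
                r=Q[abs(Q[:,2]-H)<.006]
                if len(r)>10:
                    c,rad=circ(r[:,:2])
                    for _ in range(5):
                        e=abs(np.hypot(*(r[:,:2]-c).T)-rad); rr=r[e<.006]; c,rad=circ(rr[:,:2])
                    print("   rim",len(rr),np.round(c,4),round(rad,4))
                    D=np.hypot(*(Q[:,:2]-c).T); hd=Q[(D>.075)&(D<.155)&(abs(Q[:,2]-.1)<.02)]
                    if len(hd)>5:
                        a=hd[:,:2]-c; print("   handle",len(hd),"ang",np.degrees(np.arctan2(*a.mean(0)[::-1])).round(1),"z",np.percentile(hd[:,2],[10,50,90]).round(3),"rmax",np.hypot(*a.T).max().round(3),"mean",(a.mean(0)+c).round(3))
E
python3 m.py a
```

```text
top
hob 0.91 [308. 195.] 26007 med [ 0.628 -0.015  0.039] min [ 0.455 -0.348  0.028] max [0.75  0.287 0.047]
milk_pan 0.66 [317. 230.] 2717 med [ 0.547 -0.03   0.051] min [ 0.419 -0.089  0.043] max [0.599 0.015 0.115]
   rim 290 [ 0.5453 -0.0358] 0.0562
   handle 284 ang 162.8 z [0.098 0.103 0.106] rmax 0.148 mean [ 0.44  -0.003]
saucepan 0.76 [397. 339.] 2822 med [ 0.32  -0.214  0.007] min [ 0.214 -0.265 -0.002] max [ 0.381 -0.144  0.081]
saucepan 0.72 [215. 238.] 2923 med [0.525 0.194 0.052] min [0.399 0.139 0.042] max [0.579 0.247 0.125]
   rim 286 [0.5252 0.1927] 0.0559
   handle 298 ang -160.3 z [0.097 0.103 0.107] rmax 0.149 mean [0.42  0.155]
skillet 0.61 [425. 220.] 2922 med [ 0.579 -0.266  0.052] min [ 0.512 -0.322  0.042] max [ 0.695 -0.21   0.105]
   rim 406 [ 0.5666 -0.2646] 0.0602
   handle 263 ang 3.9 z [0.098 0.102 0.106] rmax 0.147 mean [ 0.676 -0.257]
canister 0.84 [267. 228.] 624 med [0.539 0.077 0.126] min [0.519 0.054 0.053] max [0.568 0.102 0.133]
canister 0.4 [263. 160.] 412 med [0.695 0.093 0.093] min [0.679 0.073 0.056] max [0.718 0.114 0.099]
tin 0.84 [371. 2
[... 1514 characters left out ...]
 -0.12   0.061]
white_jar 0.65 [427. 259.] 680 med [0.711 0.082 0.078] min [0.687 0.072 0.046] max [0.727 0.109 0.098]
white_jar 0.59 [248. 326.] 4325 med [ 0.563 -0.258  0.064] min [ 0.51  -0.317  0.045] max [ 0.707 -0.204  0.105]
amber_jar 0.77 [360. 326.] 892 med [ 0.734 -0.143  0.09 ] min [ 0.71  -0.156  0.049] max [ 0.75  -0.116  0.103]
milk_pan_handle_end 0.79 [321. 244.] 3112 med [ 0.537 -0.022  0.086] min [ 0.434 -0.091  0.048] max [0.604 0.02  0.115]
saucepan_handle_end 0.94 [188. 255.] 3303 med [ 0.318 -0.206  0.048] min [ 0.221 -0.266  0.002] max [ 0.386 -0.148  0.082]
saucepan_handle_end 0.93 [383. 189.] 2474 med [0.523 0.185 0.098] min [0.409 0.138 0.053] max [0.584 0.25  0.125]
```

```bash
python3 - <<'E'
from h import *
for n in("top","scene"):
    p=dict(np.load(f"{n}a.npz")); W=cloud(p); g=p["img"].astype(int).max(2)
    m=(abs(W[...,2]-.040)<.010)&(W[...,0]>.42)&(W[...,0]<.80)&(abs(W[...,1]+.03)<.42)
    Q=W[m]; r=cv2.minAreaRect(Q[:,:2].astype(np.float32)); print(n,len(Q),r)
    # bound edges: robust line fits per side
    for a0 in [5.2]:
        for it in range(4):
            a=np.radians(a0);ex=np.array([np.cos(a),np.sin(a)]);ey=np.array([-ex[1],ex[0]])
            X=Q[:,:2]@ex;Y=Q[:,:2]@ey
            sl=[]
            for A,B,s in((Y,X,1),(Y,X,-1),):
                bins=np.arange(np.percentile(A,3),np.percentile(A,97),.01);pts=[]
                for b in bins:
                    k=(A>=b)&(A<b+.01)
                    if k.sum()>5: pts.append((b+.005,np.percentile(s*B[k],98)*s))
                pts=np.array(pts);
                for _ in range(4):
                    c=np.polyfit(*pts.T,1); e=abs(np.polyval(c,pts[:,0])-pts[:,1]); pts=pts[e<max(2*e.std(),.0015)]
                sl.append((np.degrees(np.arctan(c[0])),c[1],len(pts)))
            if it==0: print(a0,sl)
E
```

```text
top 29013 ((0.6387444734573364, -0.027818888425827026), (0.37286603450775146, 0.6606144905090332), 4.839620590209961)
5.2 [(np.float64(0.01404430002737081), np.float64(0.7331887508188045), 35), (np.float64(0.1310904357147441), np.float64(0.4648447455730645), 51)]
scene 25996 ((0.6395891308784485, -0.02559337019920349), (0.36547350883483887, 0.6635362505912781), 5.3544511795043945)
5.2 [(np.float64(0.12005391161169386), np.float64(0.7408899985429243), 54), (np.float64(7.672943061034643), np.float64(0.5264804408093142), 7)]
```

Measured: hob yaw is +5.1°. The milk pan centre is (0.5457,-0.0356) with its handle at 162.8°, and the saucepan centre is (0.5253,0.193) with its handle at 199.7°. I'll move towards the milk pan's handle first.

```bash
python3 -m handwheel '{"translation":[[0.0264,-0.0294,0],[0.0264,-0.0294,0],[0.0264,-0.0294,0],[0.0264,-0.0294,0],[0.0264,-0.0294,0],[0.0264,-0.0294,0],[0.0264,-0.0294,0],[0.0264,-0.0294,0],[0.0264,-0.0294,0],[0.0264,-0.0294,0],[0.0264,-0.0294,0],[0.0264,-0.0294,0],[0.0264,-0.0294,0],[0.0264,-0.0294,0],[0.0264,-0.0294,0],[0.0264,-0.0294,0]],"rot":[[0,0,0],[0,0,0],[0,0,0],[0,0,0],[0,0,0],[0,0,0],[0,0,0],[0,0,0],[0,0,0],[0,0,0],[0,0,0],[0,0,0],[0,0,0],[0,0,0],[0,0,0],[0,0,0]],"fingers":[0.06,0.06,0.06,0.06,0.06,0.06,0.06,0.06,0.06,0.06,0.06,0.06,0.06,0.06,0.06,0.06]}' 20
python3 -m handwheel '{"translation":[[0,0,0],[0,0,0],[0,0,0],[0,0,0],[0,0,0],[0,0,0],[0,0,0],[0,0,0]],"rot":[[0,0,0.08],[0,0,0.08],[0,0,0.08],[0,0,0.08],[0,0,0.08],[0,0,0.08],[0,0,0.08],[0,0,0.075]],"fingers":[0.06,0.06,0.06,0.06,0.06,0.06,0.06,0.06]}'
cat > st.py <<'E'
import sys
from rig import arm
from h import *
s=arm.read_state(); M=R.from_rotvec(s["eef_rot"]).as_matrix()
p=np.array(s["ee_pos"])
print("t",s["time"],"pos",p.round(4),"xhead",np.degrees(np.arctan2(M[1,0],M[0,0])).round(2),"zaxis",M[:,2].round(4),"F",np.round(s["contact_force"],1),"w",round(s["gripper_width"],4)); print("q",np.round(s["joint_positions"],2))
if len(sys.argv)>1:
    t=np.array([float(a) for a in sys.argv[1:4]]); print("to target, tool frame",(M.T@(t-p)).round(4))
    if len(sys.argv)>4:
        h=np.radians(float(sys.argv[4])); T=np.array([[np.cos(h),np.sin(h),0],[np.sin(h),-np.cos(h),0],[0,0,-1]]).T
        T=np.column_stack([[np.cos(h),np.sin(h),0],[np.sin(h),-np.cos(h),0],[0,0,-1]])
        print("rot tool",R.from_matrix(M.T@T).as_rotvec().round(4))
E
python3 st.py 0.450 -0.006 0.085 -17.2
```

```text
time: 3.15
ee_pos: [0.4502, -0.0056, 0.2031]
eef_rot: [3.097, 0.525, 0.001]
contact_force: [1.3, 0.1, 0.5]
gripper_width: 0.0599
time: 4.15
ee_pos: [0.4498, -0.0068, 0.2031]
eef_rot: [3.106, -0.472, 0.001]
contact_force: [0.1, -0.7, 0.0]
gripper_width: 0.0597
t 4.15 pos [ 0.4498 -0.0068  0.2031] xhead -17.29 zaxis [ 4.e-04 -1.e-04 -1.e+00] F [ 0.1 -0.7  0. ] w 0.0597
q [ 0.27  0.25 -0.39  1.93  0.11  0.98 -2.05]
to target, tool frame [-1.000e-04 -8.000e-04  1.181e-01]
rot tool [-0.     -0.0004 -0.0015]
```

```bash
python3 -m handwheel '{"translation":[[0,0,0.02],[0,0,0.02],[0,0,0.02],[0,0,0.02],[0,0,0.02],[0,0,0.018],[0,0,0],[0,0,0],[0,0,0],[0,0,0],[0,0,0],[0,0,0]],"rot":[[0,0,0],[0,0,0],[0,0,0],[0,0,0],[0,0,0],[0,0,0],[0,0,0],[0,0,0],[0,0,0],[0,0,0],[0,0,0],[0,0,0]],"fingers":[0.06,0.06,0.06,0.06,0.06,0.06,0.06,0.01,0.01,0.01,0.01,0.01]}' 20
python3 st.py 0.450 -0.006 0.085 -17.2; python3 m.py b | grep -A3 -E "milk_pan 0"
```

```text
time: 5.65
ee_pos: [0.4498, -0.0068, 0.085]
eef_rot: [-3.106, 0.468, -0.0]
contact_force: [0.3, -0.6, -0.7]
gripper_width: 0.0103
t 5.65 pos [ 0.4498 -0.0068  0.085 ] xhead -17.14 zaxis [ 2.e-04  0.e+00 -1.e+00] F [ 0.3 -0.6 -0.7] w 0.0103
q [ 0.22  0.4  -0.35  2.1   0.22  0.67 -2.15]
to target, tool frame [-0.     -0.0008 -0.    ]
rot tool [-0.0001 -0.0002  0.001 ]
milk_pan 0.56 [331. 213.] 866 med [ 0.584 -0.054  0.073] min [ 0.516 -0.091  0.041] max [0.602 0.013 0.117]
   rim 155 [ 0.5458 -0.0361] 0.0559
saucepan 0.92 [401. 335.] 2145 med [ 0.325 -0.224  0.006] min [ 0.271 -0.265 -0.002] max [ 0.379 -0.174  0.08 ]
saucepan 0.67 [215. 238.] 2959 med [0.525 0.193 0.052] min [0.399 0.139 0.041] max [0.579 0.247 0.125]
--
milk_pan 0.91 [322. 247.] 3205 med [ 0.539 -0.024  0.084] min [ 0.45  -0.091  0.045] max [0.604 0.021 0.115]
milk_pan 0.59 [383. 188.] 2534 med [0.523 0.186 0.099] min [0.408 0.138 0.051] max [0.584 0.25  0.125]
saucepan 0.93 [385. 189.] 2565 med [0.522 0.187 0.099] min [0.407 0.138 0.051] max [0.584 0.25  0.125]
saucepan 0.73 [186. 256.] 3247 med [ 0.319 -0.206  0.049] min [ 0.226 -0.266  0.004] max [ 0.386 -0.15   0.081]
skillet 0.87 [250. 325.] 4314 med [ 0.564 -0.258  0.064] min [ 0.51  -0.317  0.045] max [ 0.707 -0.206  0.106]
```

View pics/scene_b.png

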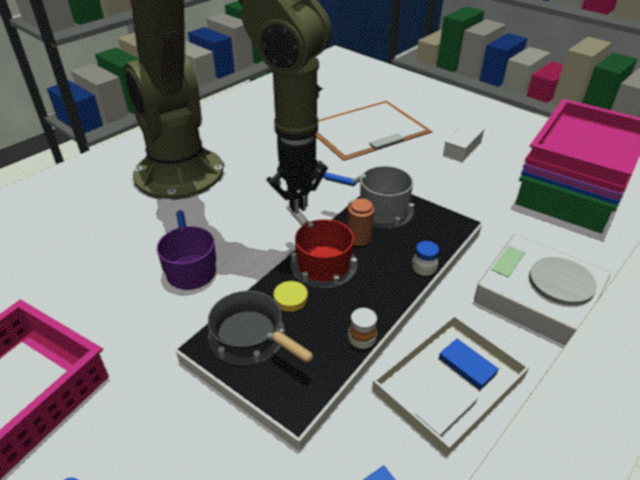

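```bash
python3 - <<'E'
from h import *
im=cv2.imread("pics/scene_b.png")[160:280,240:400]; cv2.imwrite("pics/zb.png",cv2.resize(im,(800,600),interpolation=cv2.INTER_CUBIC))
im=cv2.imread("pics/top_b.png")[190:310,240:400]; cv2.imwrite("pics/zbt.png",cv2.resize(im,(800,600),interpolation=cv2.INTER_CUBIC))
p=dict(np.load("scenea.npz"));W=cloud(p)
im=p["img"].astype(int); c=np.array([.5457,-.0356]); D=np.hypot(*np.moveaxis(W[...,:2]-c,-1,0))
for nm in("top","scene"):
  p=dict(np.load(f"{nm}a.npz"));W=cloud(p);D=np.hypot(*np.moveaxis(W[...,:2]-c,-1,0))
  m=(D>.07)&(D<.16)&(W[...,2]>.085)&(W[...,2]<.125)&(W[...,0]<.52)&(W[...,1]<.06); Q=W[m]
  for lo in np.arange(.07,.155,.01):
    d=D[m]; k=(d>=lo)&(d<lo+.01)
    if k.sum()>3:
        a=np.degrees(np.arctan2(Q[k,1]-c[1],Q[k,0]-c[0])); print(nm,lo.round(2),k.sum(),"ang",np.percentile(a%360,[5,50,95]).round(1),"z",np.percentile(Q[k,2],[5,50,95]).round(3))
E
```

```text
top 0.07 34 ang [157.3 162.8 168.7] z [0.099 0.103 0.109]
top 0.08 38 ang [157.8 163.3 168.2] z [0.098 0.103 0.108]
top 0.09 41 ang [158.2 162.7 167.7] z [0.096 0.102 0.107]
top 0.1 41 ang [158.8 163.4 167.2] z [0.098 0.103 0.107]
top 0.11 41 ang [159.1 163.1 166.9] z [0.096 0.103 0.108]
top 0.12 39 ang [159.4 163.4 166.5] z [0.098 0.103 0.106]
top 0.13 42 ang [159.3 162.8 166.2] z [0.096 0.103 0.106]
top 0.14 33 ang [160.3 163.  165.8] z [0.094 0.101 0.106]
scene 0.07 28 ang [157.8 164.9 167.9] z [0.097 0.103 0.107]
scene 0.08 30 ang [158.6 163.8 167.9] z [0.098 0.104 0.106]
scene 0.09 31 ang [159.6 165.1 167.2] z [0.097 0.104 0.107]
scene 0.1 31 ang [158.9 164.3 166.9] z [0.098 0.104 0.108]
scene 0.11 26 ang [160.1 164.7 166.6] z [0.098 0.103 0.107]
scene 0.12 29 ang [159.7 164.1 166. ] z [0.097 0.104 0.106]
scene 0.13 28 ang [160.2 163.9 165.7] z [0.097 0.104 0.107]
scene 0.14 5 ang [161.7 162.9 163.8] z [0.1   0.102 0.106]
```

View pics/zb.png

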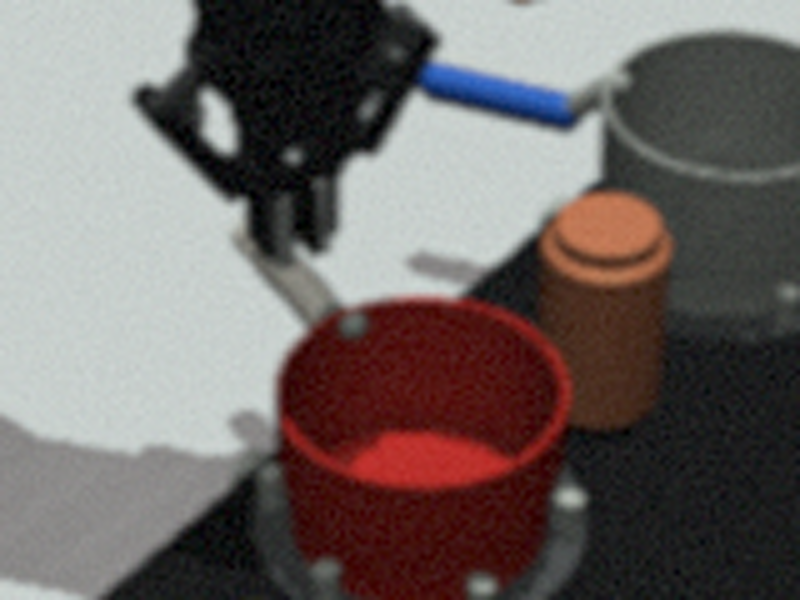

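View pics/zbt.png

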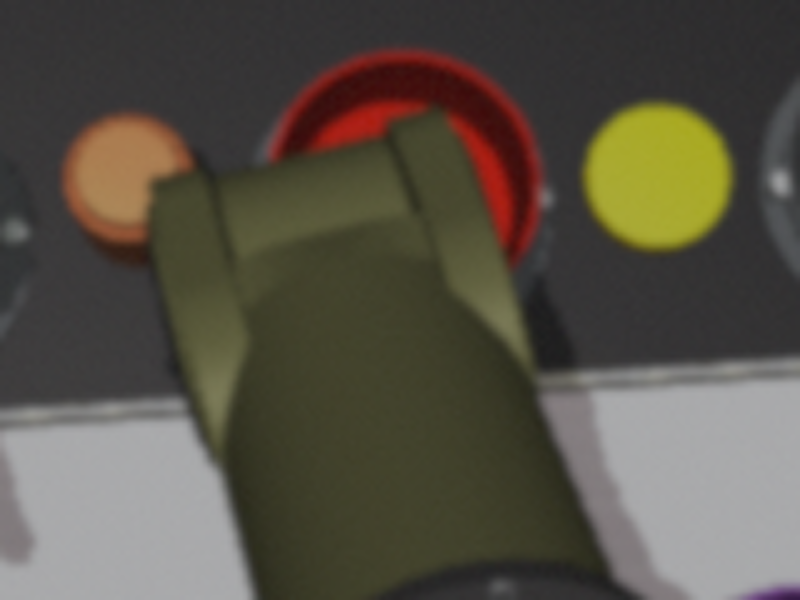

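```bash
python3 - <<'E'
from h import *
p=dict(np.load("sceneb.npz"));W=cloud(p)
g=p["img"].max(2)
for r in range(190,226,2):
    print(r,[ (c,*np.round(W[r,c]*1000).astype(int)) if np.isfinite(W[r,c,0]) else None for c in range(286,312,3)][:9])
E
```

```text
190 [(286, np.int64(435), np.int64(-24), np.int64(167)), (289, np.int64(438), np.int64(-19), np.int64(166)), (292, np.int64(457), np.int64(-28), np.int64(180)), (295, np.int64(462), np.int64(-25), np.int64(181)), (298, np.int64(290), np.int64(156), np.int64(3)), (301, np.int64(450), np.int64(3), np.int64(160)), (304, np.int64(464), np.int64(-2), np.int64(170)), (307, np.int64(465), np.int64(6), np.int64(167)), (310, np.int64(464), np.int64(15), np.int64(161))]
192 [(286, np.int64(442), np.int64(-30), np.int64(169)), (289, np.int64(445), np.int64(-25), np.int64(168)), (292, np.int64(453), np.int64(-24), np.int64(171)), (295, np.int64(457), np.int64(-21), np.int64(171)), (298, np.int64(443), np.int64(2), np.int64(152)), (301, np.int64(453), np.int64(1), np.int64(158)), (304, np.int64(462), np.int64(0), np.int64(163)), (307, np.int64(466), np.int64(5), np.int64(162)), (310, np.int64(315), np.int64(173), np.int64(0))]
194 [(286, np.int64(455), np.int64(-43), np.int64(178)), (289, np.int64(449), np.int64(-29), np.int64(167)), (292, np.int64(452), np.int64(-24), np.int64(166)), (295, np.in
[... 6467 characters left out ...]
4(377), np.int64(65), np.int64(1)), (301, np.int64(470), np.int64(-19), np.int64(101)), (304, np.int64(476), np.int64(-16), np.int64(103)), (307, np.int64(488), np.int64(-20), np.int64(112)), (310, np.int64(495), np.int64(-18), np.int64(114))]
224 [(286, np.int64(363), np.int64(40), np.int64(2)), (289, np.int64(370), np.int64(43), np.int64(4)), (292, np.int64(374), np.int64(49), np.int64(2)), (295, np.int64(380), np.int64(53), np.int64(3)), (298, np.int64(382), np.int64(61), np.int64(0)), (301, np.int64(470), np.int64(-19), np.int64(96)), (304, np.int64(490), np.int64(-31), np.int64(114)), (307, np.int64(494), np.int64(-26), np.int64(113)), (310, np.int64(498), np.int64(-21), np.int64(113))]
```

The close-up shows both closed fingertips ending just above the handle, at z≈0.115. The reading said they should be at about 0.077, so the tips sit some 36 mm higher than stated and nothing is gripped. I'll reopen, lower part way and check by camera.

```bash
python3 -m handwheel '{"translation":[[0,0,0],[0,0,0],[0,0,0],[0,0,0],[0,0,0.01],[0,0,0.01],[0,0,0.008],[0,0,0]],"rot":[[0,0,0],[0,0,0],[0,0,0],[0,0,0],[0,0,0],[0,0,0],[0,0,0],[0,0,0]],"fingers":[0.06,0.06,0.06,0.06,0.06,0.06,0.06,0.06]}' 20
python3 st.py; python3 - <<'E'
from rig import arm
from h import *
p=arm.snapshot("scene"); np.savez("c.npz",**p); print(arm.nose_length)
im=p["img"][160:280,240:400,::-1]; cv2.imwrite("pics/zc.png",cv2.resize(im,(800,600),interpolation=cv2.INTER_CUBIC))
W=cloud(p); d=(p["img"].max(2)<60)&(abs(W[...,0]-.45)<.05)&(abs(W[...,1]+.006)<.06)&(W[...,2]>.06)
z=W[...,2][d]; print(np.percentile(z,[0,1,3,10]).round(3))
E
```

```text
time: 7.7
ee_pos: [0.4491, -0.0067, 0.056]
eef_rot: [3.106, -0.468, -0.003]
contact_force: [-0.1, -0.0, -0.0]
gripper_width: 0.06
t 7.7 pos [ 0.4491 -0.0067  0.056 ] xhead -17.13 zaxis [-1.8e-03  1.0e-04 -1.0e+00] F [-0.1 -0.  -0. ] w 0.06
q [ 0.19  0.45 -0.33  2.14  0.25  0.59 -2.18]
0.008
[0.064 0.113 0.143 0.185]
```

View pics/zc.png

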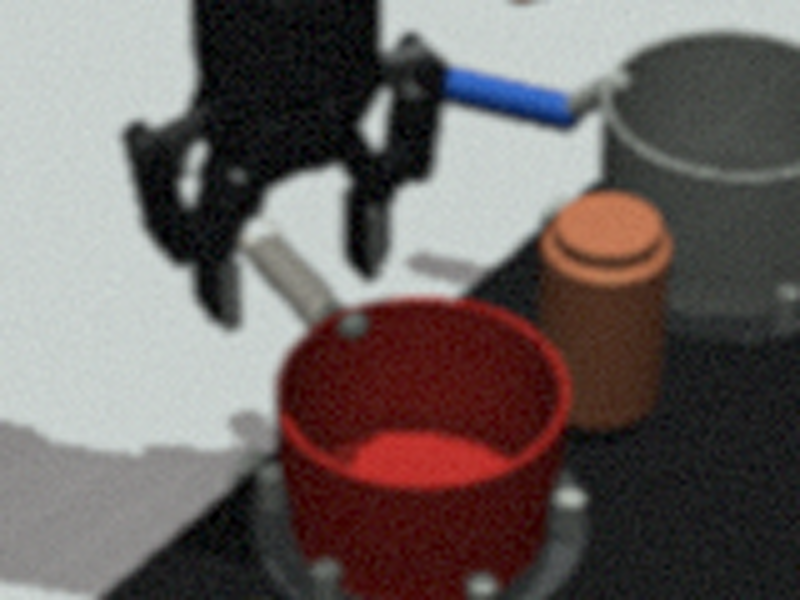

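```bash
python3 - <<'E'
from h import *
p=dict(np.load("c.npz"));W=cloud(p)
for name,cols,rows in(("near",range(278,290,2),range(210,228,3)),("far",range(308,318,2),range(196,218,3))):
  print(name)
  for r in rows: print(r,[tuple(int(round(x)) for x in W[r,c]*1000) if np.isfinite(W[r,c,0]) else None for c in cols])
E
```

```text
near
210 [(445, -58, 141), (442, -50, 135), (448, -50, 138), (451, -47, 139), (451, -42, 135), (415, -2, 94)]
213 [(319, 57, 1), (438, -46, 123), (442, -45, 125), (445, -42, 125), (450, -41, 127), (333, 76, -2)]
216 [(328, 48, 3), (438, -47, 116), (444, -46, 119), (446, -43, 118), (450, -41, 119), (346, 64, 3)]
219 [(333, 43, -1), (434, -44, 104), (442, -46, 110), (442, -40, 107), (450, -42, 112), (453, -39, 111)]
222 [(342, 34, -1), (348, 35, 2), (444, -48, 104), (445, -43, 101), (450, -42, 104), (452, -38, 102)]
225 [(353, 24, 3), (353, 29, 0), (358, 32, 1), (442, -41, 91), (451, -44, 97), (450, -37, 93)]
far
196 [(324, 157, 0), (454, 26, 135), (472, 13, 151), (471, 20, 147), (472, 25, 145)]
199 [(333, 147, 1), (452, 28, 125), (461, 24, 132), (470, 21, 138), (471, 26, 136)]
202 [(341, 138, 1), (453, 27, 119), (465, 20, 129), (468, 24, 128), (469, 29, 126)]
205 [(352, 127, 4), (456, 24, 114), (463, 22, 118), (469, 22, 121), (469, 28, 118)]
208 [(357, 121, 0), (457, 23, 107), (462, 23, 109), (467, 24, 112), (468, 30, 109)]
211 [(368, 110, 3), (454, 26, 95), (463, 22, 103), (468, 23, 104), (470, 27, 103)]
214 [(377, 100, 4), (376, 108, -1), (463, 22, 94), (471, 20, 100), (470, 27, 96)]
217 [(383, 94, 2), (386, 98, 1), (386, 104, -2), (394, 103, 3), (399, 105, 4)]
```

Fingertips are now at z≈0.092 with the handle between them, so the tips sit about 30 mm above the reported TCP when the jaws are shut. I'll lower 8 mm more and close.

```bash
python3 -m handwheel '{"translation":[[0,0,0.004],[0,0,0.004],[0,0,0],[0,0,0],[0,0,0],[0,0,0],[0,0,0],[0,0,0]],"rot":[[0,0,0],[0,0,0],[0,0,0],[0,0,0],[0,0,0],[0,0,0],[0,0,0],[0,0,0]],"fingers":[0.06,0.06,0.01,0.01,0.01,0.01,0.01,0.01]}' 20
python3 st.py; python3 - <<'E'
from rig import arm
from h import *
p=arm.snapshot("scene"); np.savez("c.npz",**p); print(arm.nose_length)
im=p["img"][160:280,240:400,::-1]; cv2.imwrite("pics/zd.png",cv2.resize(im,(800,600),interpolation=cv2.INTER_CUBIC))
E
```

```text
time: 8.75
ee_pos: [0.4498, -0.0067, 0.049]
eef_rot: [-3.106, 0.468, -0.0]
contact_force: [-1.0, 0.7, 3.5]
gripper_width: 0.0173
t 8.75 pos [ 0.4498 -0.0067  0.049 ] xhead -17.14 zaxis [ 3.e-04  0.e+00 -1.e+00] F [-1.   0.7  3.5] w 0.0173
q [ 0.19  0.46 -0.32  2.15  0.26  0.57 -2.19]
0.008
```

View pics/zd.png

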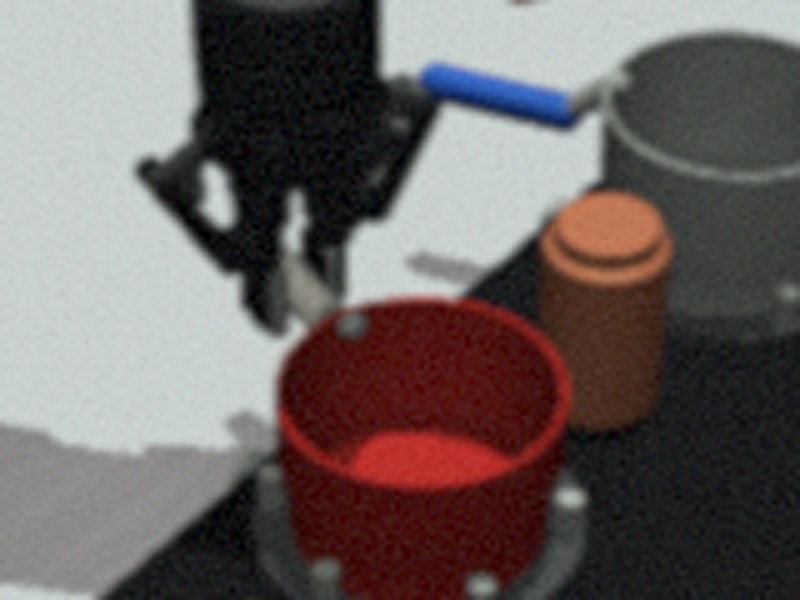

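The handle is gripped (17.3 mm). I'll swing counter-clockwise via the right, about the pan's own axis.

```bash
python3 -m handwheel '{"translation":[[0.0004,0.0088,0],[0.0004,0.0088,0],[0.0004,0.0088,0],[0.0004,0.0088,0],[0.0004,0.0088,0],[0.0004,0.0088,0],[0.0004,0.0088,0],[0.0004,0.0088,0],[0.0004,0.0088,0],[0.0004,0.0088,0]],"rot":[[0,0,-0.088],[0,0,-0.088],[0,0,-0.088],[0,0,-0.088],[0,0,-0.088],[0,0,-0.088],[0,0,-0.088],[0,0,-0.088],[0,0,-0.088],[0,0,-0.088]],"fingers":[0.01,0.01,0.01,0.01,0.01,0.01,0.01,0.01,0.01,0.01]}' 20
python3 st.py; python3 m.py d | grep -A2 -E "^(top|scene)|milk_pan [01]|^skillet|^tin"
```

```text
time: 10.05
ee_pos: [0.4608, -0.0907, 0.0489]
eef_rot: [-3.007, -0.905, 0.002]
contact_force: [-2.3, 3.5, 5.6]
gripper_width: 0.0174
t 10.05 pos [ 0.4608 -0.0907  0.0489] xhead 33.49 zaxis [-1.8e-03  6.0e-04 -1.0e+00] F [-2.3  3.5  5.6] w 0.0174
q [ 0.55  0.52 -0.59  2.09  0.47  0.66 -1.35]
top
hob 0.68 [296. 190.] 23531 med [0.639 0.017 0.039] min [ 0.454 -0.349  0.03 ] max [0.751 0.288 0.047]
hob 0.66 [311. 224.] 1805 med [ 0.561 -0.023  0.049] min [ 0.488 -0.078  0.043] max [0.598 0.021 0.116]
milk_pan 0.96 [315. 224.] 1857 med [ 0.562 -0.023  0.05 ] min [ 0.489 -0.079  0.042] max [0.598 0.02  0.116]
   rim 199 [ 0.5434 -0.0332] 0.0561
saucepan 0.86 [371. 381.] 271 med [ 0.233 -0.155  0.059] min [ 0.201 -0.176  0.051] max [ 0.265 -0.134  0.067]
--
skillet 0.77 [426. 222.] 2939 med [ 0.579 -0.266  0.053] min [ 0.512 -0.322  0.043] max [ 0.696 -0.21   0.104]
   rim 429 [ 0.5668 -0.2646] 0.0604
   handle 259 ang 3.9 z [0.098 0.102 0.106] rmax 0.147 mean [ 0.676 -0.257]
--
tin 0.51 [297. 193.] 23664 med [0.639 0.018 0.039] min [ 0.454 -0.349  0.029] max [0.751 0.288 0.047]
white_jar 0
[... 584 characters left out ...]
187 0.098] min [0.396 0.138 0.041] max [0.584 0.252 0.125]
skillet 0.65 [249. 327.] 4221 med [ 0.563 -0.259  0.064] min [ 0.51  -0.316  0.046] max [ 0.705 -0.206  0.106]
skillet 0.54 [331. 325.] 26944 med [ 0.664 -0.151  0.041] min [ 0.494 -0.36   0.009] max [0.769 0.278 0.047]
canister 0.96 [358. 218.] 1079 med [0.561 0.066 0.103] min [0.492 0.053 0.04 ] max [0.575 0.142 0.133]
tin 0.8 [290. 296.] 817 med [ 0.571 -0.153  0.058] min [ 0.538 -0.179  0.043] max [ 0.597 -0.121  0.062]
white_jar 0.66 [427. 258.] 738 med [0.71  0.083 0.077] min [0.683 0.071 0.041] max [0.728 0.119 0.097]
amber_jar 0.8 [361. 328.] 948 med [ 0.734 -0.143  0.088] min [ 0.709 -0.156  0.047] max [ 0.75  -0.117  0.103]
```

View pics/scene_d.png

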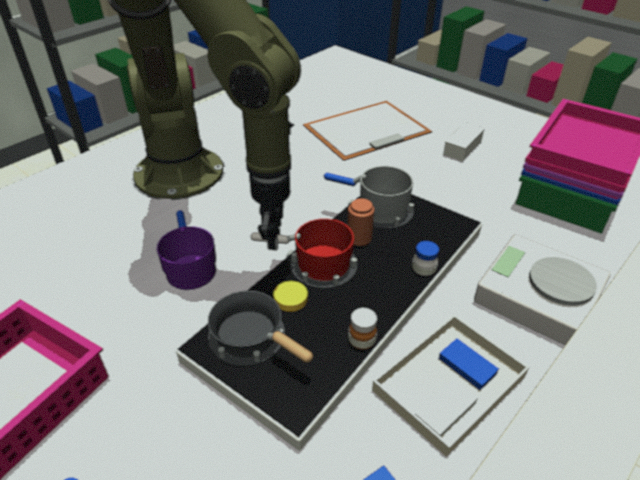

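The milk pan is turning about its own axis, seated (rim height 0.114), with low forces and the skillet and tin unmoved. Continuing.

```bash
python3 -m handwheel '{"translation":[[0.0008,0.0088,0],[0.0008,0.0088,0],[0.0004,0.0088,0],[0.0004,0.0088,0],[0.0004,0.0088,0],[0.0004,0.0088,0],[0.0004,0.0088,0],[0.0004,0.0088,0],[0.0004,0.0088,0],[0.0004,0.0088,0],[0.0004,0.0088,0],[0.0004,0.0088,0],[0.0004,0.0088,0],[0.0004,0.0088,0],[0.0004,0.0088,0]],"rot":[[0,0,-0.088],[0,0,-0.088],[0,0,-0.088],[0,0,-0.088],[0,0,-0.088],[0,0,-0.088],[0,0,-0.088],[0,0,-0.088],[0,0,-0.088],[0,0,-0.088],[0,0,-0.088],[0,0,-0.088],[0,0,-0.088],[0,0,-0.088],[0,0,-0.088]],"fingers":[0.01,0.01,0.01,0.01,0.01,0.01,0.01,0.01,0.01,0.01,0.01,0.01,0.01,0.01,0.01]}' 20
python3 st.py
python3 -c "
import numpy as np
from rig import arm
s=arm.read_state();R=arm
from h import *
M=R_=__import__('scipy.spatial.transform',fromlist=['Rotation']).Rotation.from_rotvec(s['eef_rot']).as_matrix()
print('centre in tool',(M.T@(np.array([.5457,-.0356,s['ee_pos'][2]])-s['ee_pos'])).round(4))"
```

```text
time: 12.98
ee_pos: [0.5787, -0.1316, 0.049]
eef_rot: [1.825, 2.557, -0.002]
contact_force: [-0.7, -2.5, 5.0]
gripper_width: 0.017
t 12.975 pos [ 0.5787 -0.1316  0.049 ] xhead 108.97 zaxis [-6.0e-04 -1.5e-03 -1.0e+00] F [-0.7 -2.5  5. ] w 0.017
q [ 0.72  0.78 -0.94  1.77  0.74  0.99 -0.18]
centre in tool [ 1.016e-01  0.000e+00 -1.000e-04]
```

```bash
python3 -m handwheel '{"translation":[[0.0006,0.0089,0],[0.0006,0.0089,0],[0.0006,0.0089,0],[0.0004,0.0089,0],[0.0004,0.0089,0],[0.0004,0.0089,0],[0.0004,0.0089,0],[0.0004,0.0089,0],[0.0004,0.0089,0],[0.0004,0.0089,0],[0.0004,0.0089,0],[0.0004,0.0089,0],[0.0004,0.0089,0],[0.0004,0.0089,0],[0.0004,0.0089,0],[0,0,0]],"rot":[[0,0,-0.0886],[0,0,-0.0886],[0,0,-0.0886],[0,0,-0.0886],[0,0,-0.0886],[0,0,-0.0886],[0,0,-0.0886],[0,0,-0.0886],[0,0,-0.0886],[0,0,-0.0886],[0,0,-0.0886],[0,0,-0.0886],[0,0,-0.0886],[0,0,-0.0886],[0,0,-0.0886],[0,0,0]],"fingers":[0.01,0.01,0.01,0.01,0.01,0.01,0.01,0.01,0.01,0.01,0.01,0.01,0.01,0.01,0.01,0.01]}' 20
python3 st.py 0.6453 -0.0267 0.049 185.1; python3 - <<'E'
from rig import arm
from h import *
for n in("top","scene"):
  p=arm.snapshot(n); np.savez(f"{n}e.npz",**p); cv2.imwrite(f"pics/{n}_e.png",p["img"][...,::-1])
  W=cloud(p); c=np.array([.5457,-.0356]); D=np.hypot(*np.moveaxis(W[...,:2]-c,-1,0)); I=p["img"].astype(int)
  m=(D>.07)&(D<.152)&(W[...,2]>.09)&(W[...,2]<.108)&(I.min(2)>80)&(W[...,0]>.6); Q=W[m]; print(n,len(Q),Q.mean(0).round(3),np.degrees(np.arctan2(*(Q.mean(0)[:2]-c)[::-1])).round(1))
E
```

```text
time: 14.98
ee_pos: [0.6466, -0.0258, 0.0491]
eef_rot: [-0.138, 3.137, -0.0]
contact_force: [0.8, -1.6, 5.3]
gripper_width: 0.0168
t 14.975 pos [ 0.6466 -0.0258  0.0491] xhead -174.97 zaxis [ 1.2e-03 -2.0e-04 -1.0e+00] F [ 0.8 -1.6  5.3] w 0.0168
q [ 0.6   0.96 -1.2   1.62  0.94  1.24  0.86]
to target, tool frame [ 0.0014 -0.0008  0.0001]
rot tool [-0.0003  0.0011 -0.0012]
top 56 [ 0.624 -0.028  0.102] 5.7
scene 178 [ 0.676 -0.026  0.102] 4.3
```

View pics/scene_e.png

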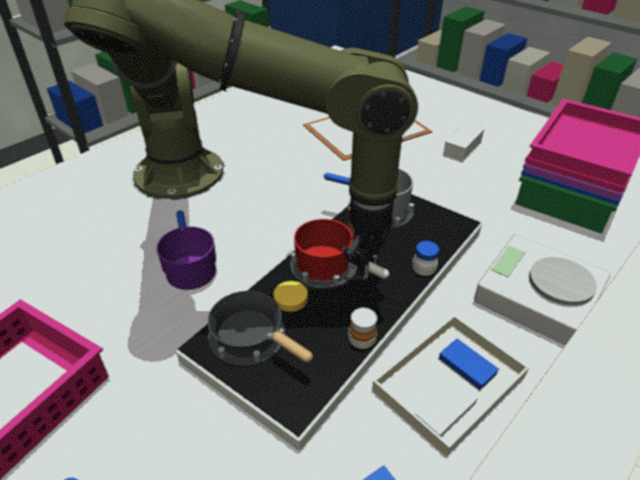

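The milk pan's handle points to the back. I'll release it, rise and move towards the saucepan's handle.

```bash
python3 -m handwheel '{"translation":[[0,0,0],[0,0,0],[0,0,0],[0,0,-0.02],[0,0,-0.03],[0,0,-0.03],[0,0,-0.03],[0,0,0]],"rot":[[0,0,0],[0,0,0],[0,0,0],[0,0,0],[0,0,0],[0,0,0],[0,0,0],[0,0,0]],"fingers":[0.05,0.05,0.05,0.05,0.05,0.05,0.05,0.05]}' 20
python3 -m handwheel '{"translation":[[0.0198,0.0203,0],[0.0198,0.0203,0],[0.0198,0.0203,0],[0.0198,0.0203,0],[0.0198,0.0203,0],[0.0198,0.0203,0],[0.0198,0.0203,0],[0.0198,0.0203,0],[0.0198,0.0203,0],[0.0198,0.0203,0],[0,0,0],[0,0,0],[0,0,0],[0,0,0]],"rot":[[0,0,0],[0,0,0],[0,0,0],[0,0,0],[0,0,0],[0,0,0],[0,0,0],[0,0,0],[0,0,0],[0,0,0],[0,0,-0.085],[0,0,-0.085],[0,0,-0.085],[0,0,0]],"fingers":[0.06,0.06,0.06,0.06,0.06,0.06,0.06,0.06,0.06,0.06,0.06,0.06,0.06,0.06]}'
python3 st.py 0.4312 0.1593 0.049 199.7; python3 m.py f | grep -A2 -E "^(top|scene)|milk_pan [01]|^saucepan [01]"
```

```text
time: 16.08
ee_pos: [0.6472, -0.0245, 0.1629]
eef_rot: [-0.139, 3.133, 0.001]
contact_force: [0.2, -0.3, 0.0]
gripper_width: 0.05
time: 17.82
ee_pos: [0.4306, 0.1589, 0.1589]
eef_rot: [0.536, -3.095, 0.0]
contact_force: [0.6, 0.1, -0.3]
gripper_width: 0.0596
t 17.825 pos [0.4306 0.1589 0.1589] xhead -160.35 zaxis [-3.e-04 -3.e-04 -1.e+00] F [ 0.6  0.1 -0.3] w 0.0596
q [ 0.47  0.61 -1.38  1.98  0.67  1.13  0.72]
to target, tool frame [-0.0008  0.0002  0.1099]
rot tool [-0.0001 -0.0004 -0.0009]
top
hob 0.77 [338. 187.] 22177 med [ 0.644 -0.077  0.039] min [ 0.482 -0.35   0.03 ] max [0.752 0.286 0.048]
hob 0.19 [219. 214.] 668 med [0.57  0.183 0.071] min [0.468 0.123 0.043] max [0.582 0.225 0.578]
milk_pan 0.88 [319. 226.] 2759 med [ 0.558 -0.033  0.051] min [ 0.49  -0.089  0.042] max [0.675 0.016 0.115]
   rim 293 [ 0.543  -0.0359] 0.056
   handle 271 ang 5.5 z [0.098 0.103 0.106] rmax 0.149 mean [ 0.653 -0.025]
milk_pan 0.39 [265. 228.] 650 med [0.54  0.077 0.125] min [0.519 0.054 0.042] max [0.571 0.103 0.133]
   rim 96 [0.5456 0.0795] 0.0252
saucepan 0.93 [218. 219.] 560 med [0.571 0.185 0.068] min [0.538 0.138 0.043] max [0.58  0.224 0.126]
   rim 58 [0.5237 0.1931] 0.0565
skillet 0.96 [425. 222.] 2961 med [ 0.579 -0.265  0.052] min [ 0.512 -0.322  0.041] max [ 0.698 -0.209  0.105]
--
scene
milk_pan 0.87 [325. 252.] 3369 med [ 0.549 -0.029  0.087] min [ 0.491 -0.091  0.047] max [0.681 0.02  0.115]
saucepan 0.63 [185. 260.] 3217 med [ 0.319 -0.206  0.048] min [ 0.227 -0.266  0.003] max [ 0.386 -0.149  0.081]
skillet 0.82 [250. 328.] 4204 med [ 0.564 -0.259  0.064] min [ 0.511 -0.317  0.046] max [ 0.707 -0.207  0.106]
tin 0.79 [290. 298.] 757 med [ 0.571 -0.153  0.058] min [ 0.54  -0.18   0.046] max [ 0.597 -0.122  0.061]
```

View pics/scene_f.png

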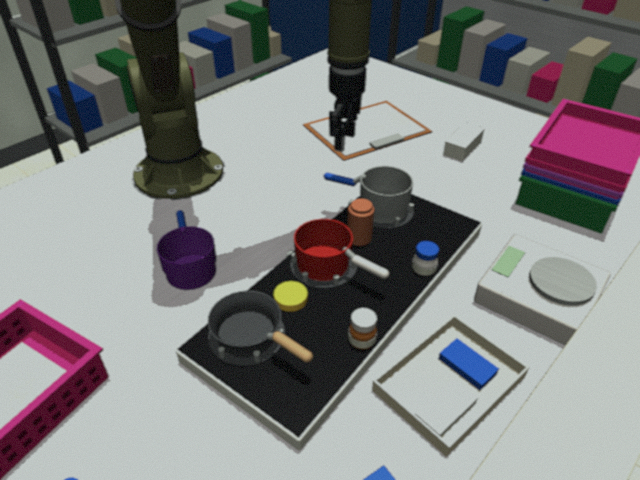

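View pics/top_f.png

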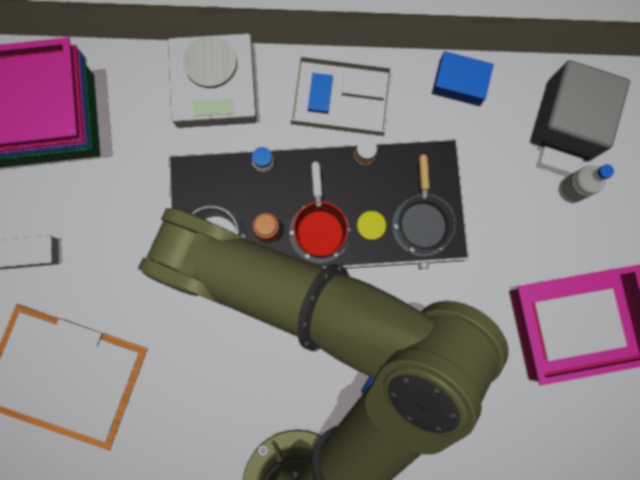

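The milk pan is seated with its handle at 5.5° (target 5.1°). The gripper hovers over the blue handle. Joint 3 is near its limit, so I'll lower carefully and watch it.

```bash
python3 -m handwheel '{"translation":[[-0.0008,0,0.02],[0,0,0.02],[0,0,0.01]],"rot":[[0,0,0],[0,0,0],[0,0,0]],"fingers":[0.06,0.06,0.06]}' 20
python3 st.py 0.4312 0.1593 0.049 199.7
```

```text
time: 19.25
ee_pos: [0.4308, 0.1587, 0.107]
eef_rot: [0.537, -3.093, 0.001]
contact_force: [-0.0, 0.6, -0.3]
gripper_width: 0.0601
t 19.25 pos [0.4308 0.1587 0.107 ] xhead -160.31 zaxis [-2.2e-03 -9.0e-04 -1.0e+00] F [-0.   0.6 -0.3] w 0.0601
q [ 0.41  0.66 -1.3   2.05  0.76  1.04  0.64]
to target, tool frame [-0.0007  0.0004  0.058 ]
rot tool [-0.0001 -0.0024 -0.0002]
```

q3 is moving away from its limit.

```bash
python3 -m handwheel '{"translation":[[0,0,0.02],[0,0,0.02],[0,0,0.02],[0,0,0],[0,0,0],[0,0,0],[0,0,0],[0,0,0],[0,0,0],[0,0,0]],"rot":[[0,0,0],[0,0,0],[0,0,0],[0,0,0],[0,0,0],[0,0,0],[0,0,0],[0,0,0],[0,0,0],[0,0,0]],"fingers":[0.06,0.06,0.06,0.06,0.01,0.01,0.01,0.01,0.01,0.01]}' 20
python3 st.py 0.4312 0.1593 0.049 199.7
```

```text
time: 20.5
ee_pos: [0.4319, 0.1595, 0.0495]
eef_rot: [-0.536, 3.094, 0.0]
contact_force: [-1.0, -0.2, 6.0]
gripper_width: 0.0172
t 20.5 pos [0.4319 0.1595 0.0495] xhead -160.34 zaxis [ 1.e-03  2.e-04 -1.e+00] F [-1.  -0.2  6. ] w 0.0172
q [ 0.34  0.73 -1.21  2.11  0.88  0.94  0.53]
to target, tool frame [0.0008 0.0001 0.0005]
rot tool [-0.0002  0.001  -0.0007]
```

Gripped (17.2 mm). I'll swing clockwise via the hob's left end.

```bash
python3 -m handwheel '{"translation":[[-0.0004,0.0089,0],[-0.0004,0.0089,0],[-0.0004,0.0089,0],[-0.0004,0.0089,0],[-0.0004,0.0089,0],[-0.0004,0.0089,0],[-0.0004,0.0089,0],[-0.0004,0.0089,0],[-0.0004,0.0089,0],[-0.0004,0.0089,0]],"rot":[[0,0,0.0894],[0,0,0.0894],[0,0,0.0894],[0,0,0.0894],[0,0,0.0894],[0,0,0.0894],[0,0,0.0894],[0,0,0.0894],[0,0,0.0894],[0,0,0.0894]],"fingers":[0.01,0.01,0.01,0.01,0.01,0.01,0.01,0.01,0.01,0.01]}' 20
cat > ct.py <<'E'
from rig import arm
from h import *
s=arm.read_state();M=R.from_rotvec(s['eef_rot']).as_matrix()
print('centre in tool',(M.T@(np.array([.5253,.1932,s['ee_pos'][2]])-s['ee_pos'])).round(4))
E
python3 st.py;python3 ct.py; python3 - <<'E'
from rig import arm
import cv2
p=arm.snapshot("scene"); cv2.imwrite("pics/scene_g.png",p["img"][...,::-1])
E
```

```text
time: 21.75
ee_pos: [0.4397, 0.2438, 0.0491]
eef_rot: [-0.859, -3.021, 0.005]
contact_force: [-3.9, -3.5, 8.3]
gripper_width: 0.0172
t 21.75 pos [0.4397 0.2438 0.0491] xhead 148.25 zaxis [-0.0011 -0.0029 -1.    ] F [-3.9 -3.5  8.3] w 0.0172
q [ 0.04  0.66 -0.94  2.01  0.73  0.85 -0.3 ]
centre in tool [-0.0994  0.002   0.    ]
```

View pics/scene_g.png

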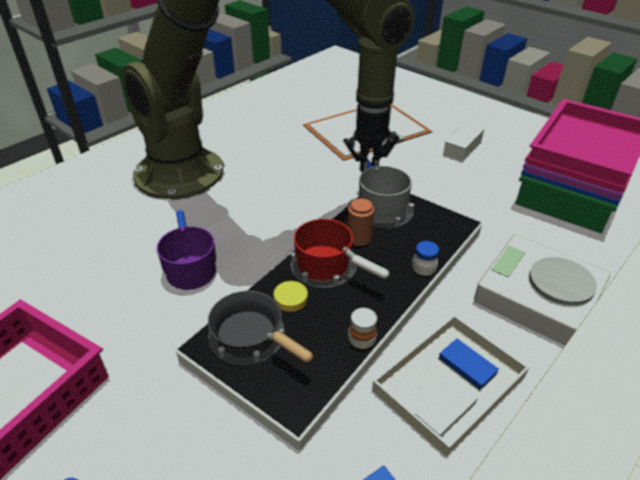

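The saucepan is turning and stays seated; the handle now points front-left. Continuing.

```bash
python3 -m handwheel '{"translation":[[-0.0004,0.0089,0],[-0.0004,0.0089,0],[-0.0004,0.0089,0],[-0.0004,0.0089,0],[-0.0004,0.0089,0],[-0.0004,0.0089,0],[-0.0004,0.0089,0],[-0.0004,0.0089,0],[-0.0004,0.0089,0],[-0.0004,0.0089,0],[-0.0004,0.0089,0],[-0.0004,0.0089,0],[-0.0004,0.0089,0],[-0.0004,0.0089,0]],"rot":[[0,0,0.0892],[0,0,0.0892],[0,0,0.0892],[0,0,0.0892],[0,0,0.0892],[0,0,0.0892],[0,0,0.0892],[0,0,0.0892],[0,0,0.0892],[0,0,0.0892],[0,0,0.0892],[0,0,0.0892],[0,0,0.0892],[0,0,0.0892]],"fingers":[0.01,0.01,0.01,0.01,0.01,0.01,0.01,0.01,0.01,0.01,0.01,0.01,0.01,0.01]}' 20
python3 st.py;python3 ct.py
```

```text
time: 23.55
ee_pos: [0.5479, 0.2912, 0.0496]
eef_rot: [-2.461, -1.95, -0.001]
contact_force: [-2.7, 1.2, 3.7]
gripper_width: 0.0174
t 23.55 pos [0.5479 0.2912 0.0496] xhead 76.79 zaxis [-3.0e-04  1.4e-03 -1.0e+00] F [-2.7  1.2  3.7] w 0.0174
q [-0.18  0.7  -0.58  1.7   0.47  0.89 -1.19]
centre in tool [-1.005e-01  4.000e-04 -1.000e-04]
```

```bash
python3 -m handwheel '{"translation":[[-0.0004,0.0089,0],[-0.0004,0.0089,0],[-0.0004,0.0089,0],[-0.0004,0.0089,0],[-0.0004,0.0089,0],[-0.0004,0.0089,0],[-0.0004,0.0089,0],[-0.0004,0.0089,0],[-0.0004,0.0089,0],[-0.0004,0.0089,0],[-0.0004,0.0089,0],[-0.0004,0.0089,0],[-0.0004,0.0089,0],[-0.0004,0.0089,0],[0,0,0]],"rot":[[0,0,0.0894],[0,0,0.0894],[0,0,0.0894],[0,0,0.0894],[0,0,0.0894],[0,0,0.0894],[0,0,0.0894],[0,0,0.0894],[0,0,0.0894],[0,0,0.0894],[0,0,0.0894],[0,0,0.0894],[0,0,0.0894],[0,0,0.0894],[0,0,0]],"fingers":[0.01,0.01,0.01,0.01,0.01,0.01,0.01,0.01,0.01,0.01,0.01,0.01,0.01,0.01,0.01]}' 20
python3 st.py 0.6249 0.2021 0.049 5.1;python3 ct.py
```

```text
time: 25.42
ee_pos: [0.6258, 0.202, 0.0496]
eef_rot: [-3.138, -0.141, -0.003]
contact_force: [0.6, 0.6, 4.3]
gripper_width: 0.0175
t 25.425 pos [0.6258 0.202  0.0496] xhead 5.16 zaxis [ 1.7e-03  8.0e-04 -1.0e+00] F [0.6 0.6 4.3] w 0.0175
q [-0.21  0.7  -0.24  1.59  0.2   0.87 -2.01]
to target, tool frame [-0.0009 -0.0002  0.0006]
rot tool [-0.0007 -0.0018  0.0011]
centre in tool [-0.1009 -0.0003 -0.0002]
```

```bash
python3 -m handwheel '{"translation":[[0,0,0],[0,0,0],[0,0,0],[0,0,-0.02],[0,0,-0.03],[0,0,-0.03],[0,0,-0.03],[0,0,-0.03],[0,-0.04,0],[0,-0.04,0],[0,-0.04,0],[0,-0.04,0],[0,-0.04,0],[0,0,0],[0,0,0]],"rot":[[0,0,0],[0,0,0],[0,0,0],[0,0,0],[0,0,0],[0,0,0],[0,0,0],[0,0,0],[0,0,0],[0,0,0],[0,0,0],[0,0,0],[0,0,0],[0,0,0],[0,0,0]],"fingers":[0.05,0.05,0.05,0.05,0.05,0.05,0.05,0.05,0.05,0.05,0.05,0.05,0.05,0.05,0.05]}' 20
python3 st.py; python3 m.py z
```

```text
time: 27.3
ee_pos: [0.6071, 0.4004, 0.1884]
eef_rot: [3.137, 0.142, -0.0]
contact_force: [0.5, -0.7, 0.2]
gripper_width: 0.0499
t 27.3 pos [0.6071 0.4004 0.1884] xhead 5.19 zaxis [-3.0e-04 -1.3e-03 -1.0e+00] F [ 0.5 -0.7  0.2] w 0.0499
q [-0.49  0.69 -0.26  1.2   0.17  1.28 -2.23]
top
hob 0.95 [308. 195.] 25396 med [ 0.627 -0.014  0.039] min [ 0.453 -0.348  0.028] max [0.75  0.288 0.047]
milk_pan 0.83 [319. 225.] 2718 med [ 0.559 -0.032  0.05 ] min [ 0.489 -0.088  0.042] max [0.675 0.015 0.115]
   rim 278 [ 0.5431 -0.0359] 0.056
   handle 265 ang 5.6 z [0.098 0.103 0.106] rmax 0.149 mean [ 0.653 -0.025]
saucepan 0.74 [211. 230.] 2859 med [0.537 0.201 0.052] min [0.47  0.14  0.043] max [0.654 0.247 0.125]
   rim 304 [0.5238 0.1934] 0.056
   handle 272 ang 4.3 z [0.098 0.103 0.107] rmax 0.147 mean [0.633 0.202]
saucepan 0.68 [398. 339.] 2820 med [ 0.319 -0.213  0.007] min [ 0.209 -0.265 -0.002] max [ 0.379 -0.142  0.081]
skillet 0.61 [425. 218.] 3062 med [ 0.58  -0.267  0.052] min [ 0.512 -0.323  0.04 ] max [ 0.697 -0.208  0.104]
   rim 438 [ 0.5666 -0.2646] 0.0604
   handle 272 ang 3.
[... 2117 characters left out ...]
 0.103]
white_jar 0.8 [426. 257.] 722 med [0.71  0.084 0.08 ] min [0.684 0.072 0.041] max [0.727 0.117 0.097]
amber_jar 0.94 [359. 326.] 908 med [ 0.734 -0.144  0.088] min [ 0.71  -0.156  0.048] max [ 0.75  -0.117  0.103]
milk_pan_handle_end 0.83 [329. 252.] 3362 med [ 0.548 -0.029  0.088] min [ 0.491 -0.091  0.047] max [0.68  0.02  0.115]
milk_pan_handle_end 0.33 [291. 297.] 830 med [ 0.572 -0.153  0.058] min [ 0.539 -0.18   0.042] max [ 0.597 -0.121  0.061]
saucepan_handle_end 0.93 [389. 193.] 2560 med [0.541 0.198 0.099] min [0.472 0.138 0.053] max [0.661 0.251 0.125]
saucepan_handle_end 0.65 [186. 254.] 3262 med [ 0.318 -0.206  0.048] min [ 0.225 -0.266  0.003] max [ 0.386 -0.151  0.082]
```

View pics/top_z.png

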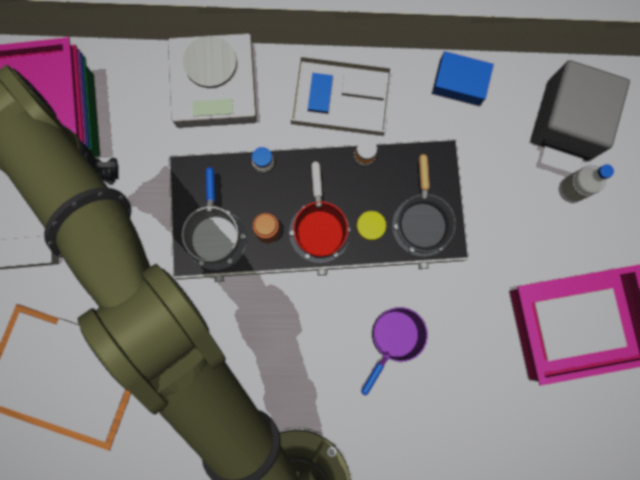

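View pics/scene_z.png

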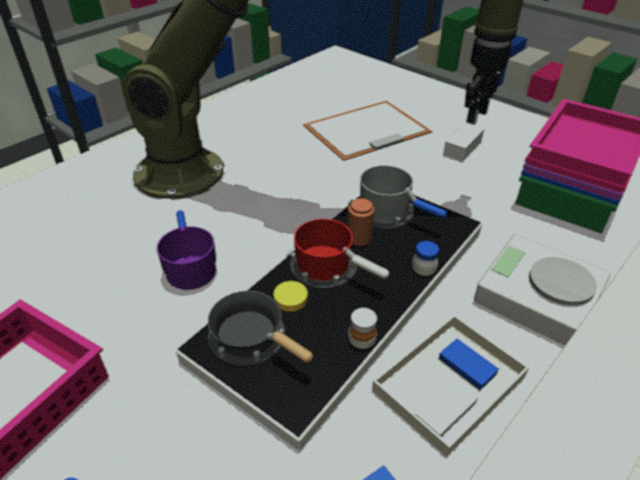

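Both handles point to the back, within 1° of the hob's 5.1° heading. Both pans are seated, the other things are unmoved and the robot is clear.

```bash
python3 -c "
from rig import arm
print(arm.hand_in())"
```

```text
the job is handed in; nothing more can be done
None
```

Both pans are turned with their handles to the back, and the job is handed in. The clock read about 27 s plus the last camera checks, against the 61 s limit. I gripped the milk pan's handle and turned it about 202° via the hob's right side, over the tin. The saucepan went about 195° round via the hob's left end, away from the canister.

**Last checks:**
- **Handles:** the milk pan's handle is at 5.6° and the saucepan's at 4.3°, against a hob heading of 5.1° measured from the images.
- **Pans:** both rims are at their seated heights, and the centres lie within about 3 mm of the plate centres.
- **Other things:** the skillet, canister, tin and both jars read as at the start, to within a millimetre or two.
- **Forces:** the contact forces I read were all under 10 N.

**Disagreement:** by the cameras, the closed fingertips stood about 30 mm above the reported TCP, where `arm.nose_length` says they should be 8 mm below it. My first close on the milk pan's handle therefore shut on air above it, without contact. I corrected the height from the camera and used the same offset for the saucepan.

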